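# Wedge a rocking instrument case steady

## Robot

A 7-joint arm with a two-finger parallel gripper is mounted at the origin on the work surface. World frame = base frame: x ahead of the robot, y to its left, z up, the work surface at z = 0. Lengths are in m, angles in rad, forces in N, time in s.
With the tool pointing down it reaches from about 0.4 to 0.85 m from the base axis. Payload 4.5 kg.
Tool frame: the origin (TCP) lies midway between the tips of the shut fingers; the grasp point (between the pads) lies 19 mm behind it; z points along the fingers, y is the direction in which the jaws open and shut (so a half turn about z gives the same grasp; the last joint's range is limited). The gripper opens to 88 mm and grips with 3 to 60 N. Pads are 18 mm wide; open, the fingers measure 123 mm over their backs; the gripper's body (75 mm by 187 mm) begins 45 mm behind the grasp point.
Start: joints at [-1.225, 0.689, -0.195, 1.565, 0.157, 0.902, -0.215], TCP at [0.192, 0.595, 0.239] pointing down, gripper open.
Joint ranges: [-3.01, 3.01], [-0.46, 2.08], [-1.47, 1.51], [0.13, 2.56], [-1, 4.14], [0.04, 2.09], [-2.66, 2.66]. Speed limits (rad/s): [2.57, 2.57, 3.14, 3.14, 3.14, 3.14, 3.14].

## Interface

Orientations are given as a unit quaternion [x, y, z, w].
In Python, from plant import get_state, snapshot, finish_job, regions_of gives the robot as it stands.
- The arm moves only by the tool send_rows, never from a script. Its argument "series" is a list of rows, each an object of numbers: "grip": the opening, from 0 (shut) to 1 (fully open); "dx", "dy", "dz": the shift along the tool's x, y, z in mm; "turn": the turn about the tool's z in rad. A call has 1 to 20 rows; each row shifts and turns the commanded pose from where the row before left it, along the tool's axes as they then stand; what a row does not reach is not made up. A row lasts 1/10 s, in which the tool goes at most 50 mm and 8.59 degrees, less where a joint would pass 70% of its speed; a pose out of reach is approached as far as the arm can. A call is refused whole if a number of a shift passes 50 or a number of a turn 0.15, either way. A call with a gripper value outside its range is refused whole. The fingers move at their own pace and stop on an object; "force" is the grip in N (left out, the last holds). Time passes only in rows, so rows that do not move let the fingers close. It gives the time, the measured TCP pose, the force and the opening at its end, in the units of the state.
- get_state(): the state, without advancing time (a new reading comes with each control period).
- snapshot(name): name is "side" or "top"; returns a dict with "img" (384x512x3 uint8, red, green, blue), "depth" (384x512 float32, m along the optical axis (not along the pixel's ray), 0 where there is no reading), "fov_y" (degrees; the focal length in pixels is half the picture's height over the tangent of half this angle, whatever the lens; pixels are square), "cx", "cy" (the principal point, pixels), "R" (3x3) and "t" (3): a world point X has camera coordinates R X + t. Camera axes: x right, y down, z forward; pixel columns grow to the right and rows downward; lengths in m; the calibration is good to about 2 mm. A picture is of the moment at which its call begins.
- finish_job(): hands the job in, once; it reports no verdict.
Trained networks look in a picture, given as the dict that the camera call returned (one of the last four; its "shot" number tells which), for a name from the list of things; names that differ only in an ending like _2 or _b are one class to them, and where a whole thing is asked for, a point or a joint stands for the part that bears it (a point fixed in the world has none). Each returns a list of dicts, best first, with "score" (0 to 1); they miss things now and then, are a little off and sometimes report something else, mostly with a low value. They report only what shows in the picture. A call takes as long as a camera call. They do not tell look-alikes from the thing itself.
- regions_of(picture, target): "pixels" (384x512 bool, what is visible of it) and "extent" ([left, top, right, bottom] in pixels, round what is visible of it).
The state is a dict: "clock": time; "q": joint angles; "qd": joint speeds; "joint_torque": joint torques, N m; "tool_pos": TCP position; "eef_rot": TCP orientation; "contact_force": force on the tool from outside, world axes, zero at the start; "moment": the same for the moment, N m; "opening": opening from 0.0 (shut) to 1.0 (fully open).
Only numpy, scipy, OpenCV 4.12 (cv2) and the standard library are available. Lean on these libraries where they do the work, as an engineer would, in place of code of your own. Each camera call takes 0.05 s, during which the arm holds its last target.

## Task

The metal instrument case rocks because one foot is too short. Push the plastic wedge along the bench, thin end first, under that short foot just until the foot rests snugly on it, with the case still level and neither jacked up nor shoved along; then press down with the fingertips on top of the case at that corner to prove that it no longer rocks, and move clear. Pick nothing up, leave the case where it stands and the things around it alone.

Things in the scene. Friction and masses are not known exactly. Their poses are not given: they have to be found in the camera images.
- case: closed metal instrument case, 140 (its x) x 200 mm (its y), 1.25 kg, loose on four round rubber feet (radius 9 mm) at x +-55, y +-85 mm. Origin at bench level under its centre, z up. Underside 22 mm, flat top 66 mm above the bench. It starts level on three feet. A sideways push of over 4 N, also through the wedge, can slide it
- foot_axis (a point): point on the bench straight below the short foot, at x -55, y -85 mm of the case (moves with the case). This foot hangs 5 to 9 mm above the bench; how much differs every time and must be felt
- corner_top (a point): point on the case's flat top straight above the short foot, 66 mm above the bench: where to press for the test. Unsupported, about 1 N there tips the case until the foot meets the bench
- wedge: loose grey plastic wedge, 60 g, 90 mm long (its x), 44 wide (its y), flat on the bench beside the case's -y side; its sloping top rises evenly from 2.5 mm at the thin end (+x, which points at the short foot) to 18.5 mm at the thick end. Origin: middle of the underside. Slides with under 1 N; once the foot bears on it, resistance rises past 2 N in a few mm. Friction holds it in place
- wedge_back (a point): middle of the upright flat face at the wedge's thick end, 45 mm behind its origin and 9 mm above its underside: where to push
- bottle: bystander: closed water bottle, 62 mm across, 190 mm tall, origin at the centre of its base
- bur_block: bystander: black block holding small burs, 50 x 60 mm, 41 mm tall, origin at the centre of its base
- cup: bystander: small open steel cup, 56 mm across, 50 mm tall, origin at the centre of its base
Mind the look-alikes: they are no part of the job. Several things have the shape of the wedge; the one meant has the colours described above.

How it is judged:
On the way, in this order (a step that is already met when the one before it is completed fails the run):
1. the wedge is under the short foot and carries it, the case level within 0.012 rad (contact force between wedge and case above 0.3 N and angle between case's own z axis and vertical below 0.012 rad and horizontal distance between wedge and foot_axis below 0.05 m), for 0.2 s.
2. the fingers press on top of the case at that corner with 3 N or more, the load goes into the wedge and the case stays level within 0.012 rad (contact force between the fingers and case above 3 N and contact force between wedge and case above 2.5 N and angle between case's own z axis and vertical below 0.012 rad and z of the grasp point in the frame of case above 0.066 m), for 0.2 s.
At the end, for the whole second after the job is handed in: The wedge lies flat under the short foot and carries part of its load (over 0.15 N; wedge centre within 50 mm of the foot's axis), the case is level within 0.006 rad, it and its short corner are within 12 mm of where they stood, and all is at rest (contact force between wedge and case above 0.15 N and angle between case's own z axis and vertical below 0.006 rad and horizontal distance between wedge and foot_axis below 0.05 m and angle between wedge's own z axis and vertical below 0.06 rad and distance of each of case, foot_axis from where it was at the start of the episode below 0.012 m and linear speed of each of case, wedge below 0.02 m/s); the robot touches nothing.
It fails at once if the wedge is lifted off the bench (12 mm) (height (world z) of wedge above 0.012 m).
It fails at once if the case is lifted (12 mm) (height (world z) of case above 0.012 m).
It fails at once if the case is shoved away (its centre over 15 mm or its short corner over 20 mm) (distance of case from where it was at the start of the episode above 0.015 m or distance of foot_axis from where it was at the start of the episode above 0.02 m).
It fails at once if a bystander is moved over 30 mm (distance of any of bottle, bur_block, cup from where it was at the start of the episode above 0.03 m).
It also fails if it takes over 48 s, if anything falls off the work surface, if the arm or the gripper's body presses on something with over 40 N, if the wrist force passes 120 N, or if a joint passes its speed limit or range.

## Working session

There is one attempt and no reset: what is moved stays moved. The work goes in short steps, Python scripts to look and compute and a tool call to move; the robot and the scene stay as the last step left them, time stands still between calls to the robot, and variables do not carry over. Pictures are saved under pics/ and viewed, and the job is handed in when it is done.

Besides the shell and the picture viewer there is one more tool, called after "Request:" as name(argument=value, ...) on one line, values as JSON. send_rows: Moves the arm, as the interface text tells. Its arguments: {"type":"object","properties":{"series":{"type":"array","items":{"type":"object","properties":{"grip":{"type":"number"},"dx":{"type":"number"},"dy":{"type":"number"},"dz":{"type":"number"},"turn":{"type":"number"}}}},"force":{"type":"number"}},"required":["series"]}

```bash
mkdir -p pics; ls; python3 - <<'E'
from plant import *
import cv2, numpy as np, pickle
print(get_state())
for n in ("side","top"):
    p=snapshot(n); pickle.dump(p,open(f"pics/{n}0.pkl","wb"))
    cv2.imwrite(f"pics/{n}0.png",cv2.cvtColor(p["img"],cv2.COLOR_RGB2BGR))
    print(n,p["fov_y"],p["cx"],p["cy"],p["R"],p["t"])
    for o in ("case","wedge","bottle","bur_block","cup"):
        for r in regions_of(p,o): print(o,round(r["score"],2),r["extent"],r["pixels"].sum())
E
```

```text
pics
{'clock': 0.0, 'q': array([-1.22518159,  0.68998984, -0.19451299,  1.5663618 ,  0.15732907,
        0.90247341, -0.21510294]), 'qd': array([ 1.27369262e-03,  2.21973389e-05,  3.56404631e-04,  1.44992913e-03,
       -2.66909853e-04, -2.10691344e-03, -2.14382391e-04]), 'joint_torque': array([ 5.41727422e-04, -5.27577102e+01, -1.26733202e+00, -1.53438485e+01,
       -5.28115255e-02,  6.52879666e-03,  1.68990846e-04]), 'tool_pos': array([0.19160045, 0.59423955, 0.23790161]), 'eef_rot': array([ 1.55226611e-01,  9.87878462e-01, -9.16419392e-04, -6.64469950e-05]), 'contact_force': array([0.61951437, 0.06971613, 0.66311238]), 'moment': array([0.02791879, 0.00596611, 0.05524661]), 'opening': 0.9986819040429838}
side 52.8172030448807 254.01253452851094 193.85995526493667 [[ 0.99927179 -0.03581374 -0.01316293]
 [-0.03554602 -0.74837087 -0.66232736]
 [ 0.01386966  0.66231293 -0.74909893]] [-0.53783597  0.09087846  0.78252911]
case 0.67 [217.0, 171.1, 299.7, 269.9] 6442
wedge 0.9 [267.1, 141.4, 288.1, 177.1] 433
wedge 0.61 [216.7, 122.9, 255.0, 145.3] 455
bottle 0.86 [216.9, 239.4, 259.3, 320.3] 2619
bur_block 0.74 [201.5, 153.4, 225.9, 178.8] 579
bur_block 0.68 [268.0, 141.7, 290.9, 174.4] 468
cup 0.74 [318.4, 215.9, 351.6, 250.5] 834
cup 0.42 [201.0, 150.7, 221.9, 176.4] 552
top 57.482502804427014 255.93162179125065 194.4378188226952 [[-0.00920962 -0.9992939  -0.03642646]
 [-0.98700736  0.01492801 -0.15998006]
 [ 0.16041087  0.03447983 -0.98644792]] [0.04556224 0.55511321 0.68575678]
case 0.81 [227.2, 167.8, 327.0, 240.0] 6958
wedge 0.75 [171.5, 166.3, 213.4, 189.1] 829
wedge 0.58 [123.4, 199.3, 156.2, 245.4] 828
bottle 0.85 [338.1, 198.8, 388.8, 232.3] 1292
bur_block 0.59 [176.8, 233.4, 208.5, 263.0] 697
cup 0.84 [277.5, 118.6, 305.1, 146.6] 528
```

```bash
python3 - <<'E'
import cv2
a=cv2.imread("pics/side0.png")[100:340,160:400]; b=cv2.imread("pics/top0.png")[90:290,100:420]
cv2.imwrite("pics/s_c.png",cv2.resize(a,None,fx=2.5,fy=2.5,interpolation=cv2.INTER_CUBIC))
cv2.imwrite("pics/t_c.png",cv2.resize(b,None,fx=2.5,fy=2.5,interpolation=cv2.INTER_CUBIC))
E
```

```text
(no output)
```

View pics/s_c.png

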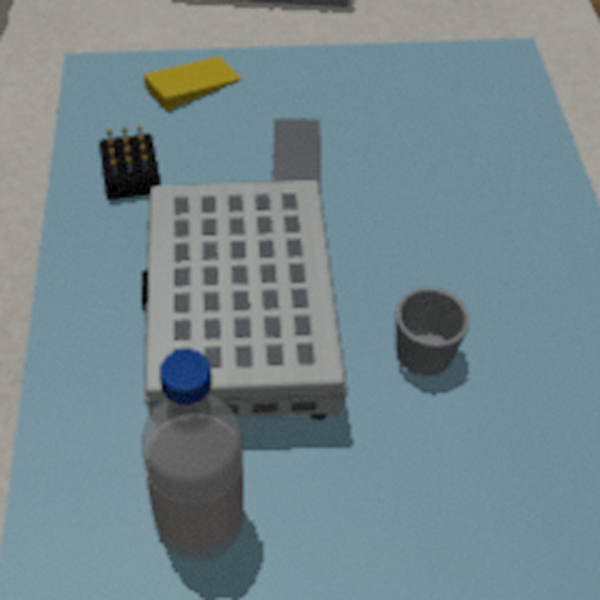

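View pics/t_c.png

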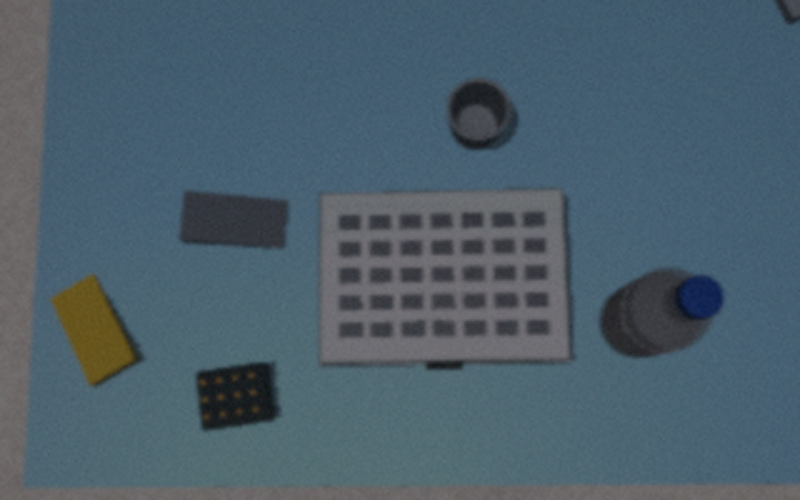

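```bash
cat > h.py <<'E'
from plant import *
import cv2, numpy as np, pickle
from scipy.optimize import minimize
def proj(p,X):
    f=192/np.tan(np.radians(p["fov_y"])/2); c=np.asarray(X)@p["R"].T+p["t"]
    return np.c_[f*c[:,0]/c[:,2]+p["cx"],f*c[:,1]/c[:,2]+p["cy"]]
def plane(p,uv,z):
    f=192/np.tan(np.radians(p["fov_y"])/2); uv=np.atleast_2d(uv)
    d=np.c_[(uv[:,0]-p["cx"])/f,(uv[:,1]-p["cy"])/f,np.ones(len(uv))]@p["R"]
    c=-p["R"].T@p["t"]; return c+d*((z-c[2])/d[:,2])[:,None]
CASE=np.array([[x,y,z] for x in(-.07,.07) for y in(-.1,.1) for z in(.022,.066)])
WEDGE=np.array([[x,y,z] for y in(-.022,.022) for x,z in((-.045,0),(-.045,.0185),(.045,0),(.045,.0025))])
def place(M,v):
    c,s=np.cos(v[2]),np.sin(v[2]); return M@np.array([[c,s,0],[-s,c,0],[0,0,1]])+[v[0],v[1],0]
def sil(p,M,v,k=4):
    h=cv2.convexHull(((proj(p,place(M,v))+.5)*k*16).astype(np.float32)).astype(np.int32)
    m=np.zeros((384*k,512*k),np.uint8); cv2.fillPoly(m,[h],1,shift=4); return m>0
def fit(p,M,mask,v0):
    mk=np.kron(mask,np.ones((4,4)))>0
    def cost(v):
        s=sil(p,M,v); return -(s&mk).sum()/(s|mk).sum()
    v0=np.array(v0); sx=np.vstack([v0]+[v0+d for d in np.diag([.02,.02,.15])])
    r=minimize(cost,v0,method="Nelder-Mead",options=dict(initial_simplex=sx,xatol=1e-5,fatol=1e-6))
    return r.x,-r.fun
E
cat > m.py <<'E'
from h import *
import sys
tag=sys.argv[1]; new=len(sys.argv)>2
for n in ("top","side"):
    if new:
        p=snapshot(n); pickle.dump(p,open(f"pics/{n}{tag}.pkl","wb")); 
    p=pickle.load(open(f"pics/{n}{tag}.pkl","rb")); print(n,"cam",-p["R"].T@p["t"])
    for o,M,z in (("case",CASE,.06),("wedge",WEDGE,.01),("bottle",None,.0),("bur_block",None,.02),("cup",None,.025)):
        for r in regions_of(p,o):
            m=r["pixels"]; ys,xs=np.nonzero(m); c=plane(p,[xs.mean(),ys.mean()],z)[0]
            col=p["img"][m].mean(0).astype(int)
            print(o,round(r["score"],2),c.round(3),col,end=" ")
            if M is not None:
                v,i=fit(p,M,m,[c[0],c[1],-np.pi if o=="case" else -np.pi/2]); print("fit",v.round(4),round(i,3),end="")
            print()
E
python3 - <<'E'
E
python3 m.py 0 new
```

```text
top cam [0.43831759 0.01359856 0.76693006]
case 0.56 [ 0.539 -0.003  0.06 ] [93 94 99] fit [ 5.4090e-01 -2.1000e-03 -3.1378e+00] 0.973
wedge 0.8 [0.504 0.302 0.01 ] [97 83 33] fit [ 0.5056  0.3035 -2.7014] 0.907
wedge 0.55 [0.601 0.182 0.01 ] [51 56 63] fit [ 0.6019  0.1817 -1.6333] 0.941
bottle 0.84 [ 0.515 -0.193  0.   ] [45 51 63] 
bur_block 0.71 [0.446 0.173 0.02 ] [32 35 36] 
cup 0.93 [ 0.691 -0.036  0.025] [50 55 61] 
side cam [ 0.52982127 -0.46953028  0.63930351]
case 0.66 [ 0.546 -0.018  0.06 ] [124 127 126] fit [ 5.4200e-01 -1.0000e-03 -3.1455e+00] 0.891
wedge 0.81 [0.604 0.194 0.01 ] [90 94 97] fit [ 0.605   0.2052 -1.6531] 0.778
wedge 0.75 [0.504 0.299 0.01 ] [128 117  44] fit [ 0.5026  0.3049 -2.7414] 0.859
bottle 0.93 [ 0.504 -0.124  0.   ] [73 78 85] 
bur_block 0.72 [0.445 0.17  0.02 ] [29 28 25] 
cup 0.63 [ 0.689 -0.031  0.025] [65 69 69]
```

Request:
send_rows(series=[{"turn": 0.147, "grip": 0}, {"turn": 0.147, "grip": 0}, {"turn": 0.147, "grip": 0}, {"turn": 0.147, "grip": 0}, {"turn": 0.147, "grip": 0}, {"turn": 0.147, "grip": 0}, {"turn": 0.147, "grip": 0}, {"turn": 0.147, "grip": 0}, {"turn": 0.144, "grip": 0}, {"grip": 0}], force=10)

```text
schema error: expected keys grip, dx, dy, dz, turn
```

```bash
cat > st.py <<'E'
from h import *
from scipy.spatial.transform import Rotation as Ro
import sys
s=get_state(); R=Ro.from_quat(s["eef_rot"]).as_matrix()
print(s["clock"],"tcp",s["tool_pos"].round(4),"x",R[:,0].round(3),"z",R[:,2].round(3),"yaw",round(np.arctan2(R[1,0],R[0,0]),4),"F",s["contact_force"].round(2),"open",round(s["opening"],3),"q7",s["q"][-1].round(2))
if len(sys.argv)>3:
    print("tool shift mm",(R.T@(np.array(list(map(float,sys.argv[1:4])))-s["tool_pos"])*1000).round(1))
E
python3 st.py .6065 .254 .1
```

```text
1.2 tcp [0.1917 0.5949 0.2387] x [-0.952  0.307 -0.   ] z [ 0.  0. -1.] yaw 2.8298 F [-0.78 -0.37 -0.84] open 1.002 q7 -0.22
tool shift mm [-499.4 -197.2  138.7]
```

Request:
send_rows(series=[{"dx": 0, "dy": 0, "dz": 0, "turn": 0.147, "grip": 0}, {"dx": 0, "dy": 0, "dz": 0, "turn": 0.147, "grip": 0}, {"dx": 0, "dy": 0, "dz": 0, "turn": 0.147, "grip": 0}, {"dx": 0, "dy": 0, "dz": 0, "turn": 0.147, "grip": 0}, {"dx": 0, "dy": 0, "dz": 0, "turn": 0.147, "grip": 0}, {"dx": 0, "dy": 0, "dz": 0, "turn": 0.147, "grip": 0}, {"dx": 0, "dy": 0, "dz": 0, "turn": 0.147, "grip": 0}, {"dx": 0, "dy": 0, "dz": 0, "turn": 0.147, "grip": 0}, {"dx": 0, "dy": 0, "dz": 0, "turn": 0.144, "grip": 0}, {"dx": 0, "dy": 0, "dz": 0, "turn": 0, "grip": 0}], force=10)

```text
clock: 2.2
tool_pos: [0.1915, 0.595, 0.2387]
eef_rot: [0.728, 0.685, 0.0, 0.0]
contact_force: [0.2, 0.5, 1.0]
opening: 0.117
```

```bash
python3 st.py .6065 .254 .1
```

```text
2.2 tcp [0.1915 0.595  0.2387] x [ 0.061  0.998 -0.   ] z [ 0. -0. -1.] yaw 1.5098 F [0.16 0.53 1.01] open 0.117 q7 -1.25
tool shift mm [-315.1  435.   138.9]
```

Request:
send_rows(series=[{"dx": -21, "dy": 29, "dz": 9, "turn": 0, "grip": 0}, {"dx": -21, "dy": 29, "dz": 9, "turn": 0, "grip": 0}, {"dx": -21, "dy": 29, "dz": 9, "turn": 0, "grip": 0}, {"dx": -21, "dy": 29, "dz": 9, "turn": 0, "grip": 0}, {"dx": -21, "dy": 29, "dz": 9, "turn": 0, "grip": 0}, {"dx": -21, "dy": 29, "dz": 9, "turn": 0, "grip": 0}, {"dx": -21, "dy": 29, "dz": 9, "turn": 0, "grip": 0}, {"dx": -21, "dy": 29, "dz": 9, "turn": 0, "grip": 0}, {"dx": -21, "dy": 29, "dz": 9, "turn": 0, "grip": 0}, {"dx": -21, "dy": 29, "dz": 9, "turn": 0, "grip": 0}, {"dx": -21, "dy": 29, "dz": 9, "turn": 0, "grip": 0}, {"dx": -21, "dy": 29, "dz": 9, "turn": 0, "grip": 0}, {"dx": -21, "dy": 29, "dz": 9, "turn": 0, "grip": 0}, {"dx": -21, "dy": 29, "dz": 9, "turn": 0, "grip": 0}, {"dx": -21, "dy": 29, "dz": 9, "turn": 0, "grip": 0}, {"dx": 0, "dy": 0, "dz": 0, "turn": 0, "grip": 0}, {"dx": 0, "dy": 0, "dz": 0, "turn": 0, "grip": 0}])

```text
clock: 3.9
tool_pos: [0.6071, 0.253, 0.1033]
eef_rot: [0.728, 0.685, -0.0, -0.0]
contact_force: [-0.0, -0.0, 1.1]
opening: 0.005
```

```bash
python3 st.py .6065 .254 .009
```

```text
3.9 tcp [0.6071 0.253  0.1033] x [0.06  0.998 0.   ] z [-0.  0. -1.] yaw 1.5103 F [-0.04 -0.05  1.06] open 0.005 q7 -0.47
tool shift mm [ 0.9 -0.6 94.3]
```

Request:
send_rows(series=[{"dx": 6, "dy": 0, "dz": 20, "turn": 0, "grip": 0}, {"dx": 0, "dy": 0, "dz": 20, "turn": 0, "grip": 0}, {"dx": 0, "dy": 0, "dz": 20, "turn": 0, "grip": 0}, {"dx": 0, "dy": 0, "dz": 18, "turn": 0, "grip": 0}, {"dx": 0, "dy": 0, "dz": 10, "turn": 0, "grip": 0}, {"dx": 0, "dy": 0, "dz": 6, "turn": 0, "grip": 0}, {"dx": 0, "dy": 0, "dz": 0, "turn": 0, "grip": 0}, {"dx": 0, "dy": 0, "dz": 0, "turn": 0, "grip": 0}])

```text
clock: 4.7
tool_pos: [0.6076, 0.2602, 0.0104]
eef_rot: [0.728, 0.685, 0.001, 0.0]
contact_force: [0.2, 0.1, 0.2]
opening: 0.003
```

```bash
python3 st.py .6065 .254 .009; python3 - <<'E'
from h import *
F=[]
for n in ("top","side"):
    p=snapshot(n); F.append(get_state()["contact_force"].round(2))
    cv2.imwrite(f"pics/{n}1.png",cv2.resize(cv2.cvtColor(p["img"],cv2.COLOR_RGB2BGR)[90:290,100:380] if n=="top" else cv2.cvtColor(p["img"],cv2.COLOR_RGB2BGR)[60:260,160:400],None,fx=2.8,fy=2.8))
print(F)
E
```

```text
4.7 tcp [0.6076 0.2602 0.0104] x [0.061 0.998 0.001] z [ 0.001  0.001 -1.   ] yaw 1.51 F [0.16 0.09 0.16] open 0.003 q7 -0.47
tool shift mm [-6.3 -0.7  1.4]
[array([-0.03,  0.27,  0.22]), array([ 0.27, -0.27,  0.13])]
```

View pics/top1.png

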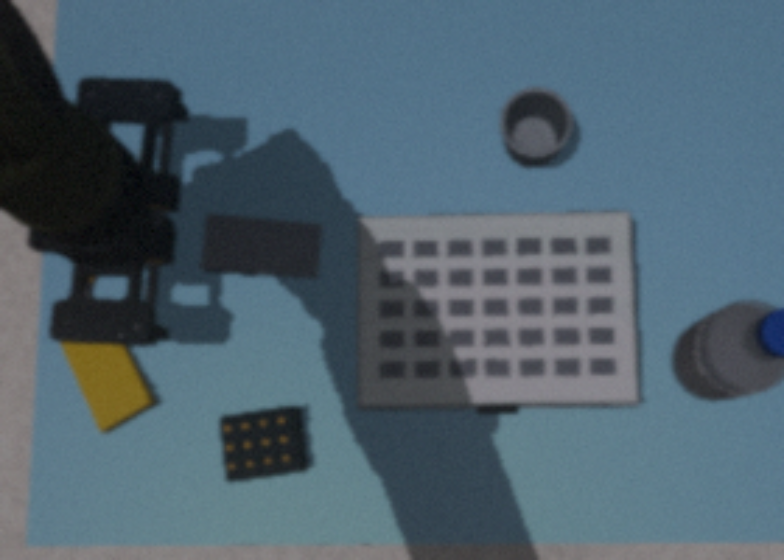

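View pics/side1.png

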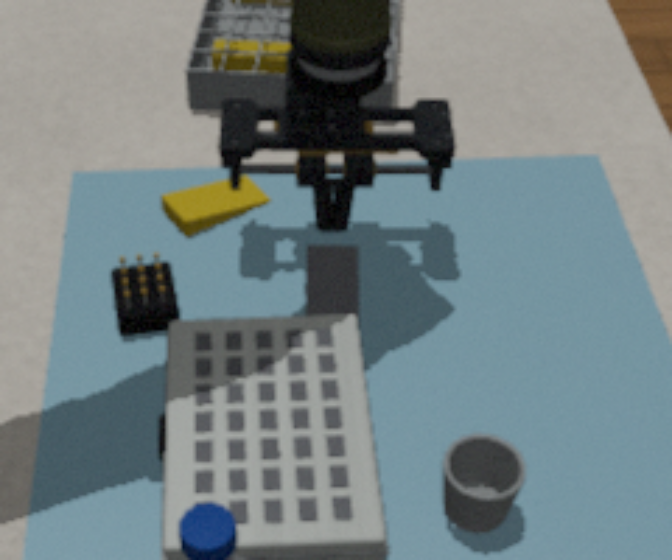

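Request:
send_rows(series=[{"dx": -5, "dy": 0, "dz": 1, "turn": 0, "grip": 0}, {"dx": -5, "dy": -1, "dz": 0, "turn": 0, "grip": 0}, {"dx": -5, "dy": 0, "dz": 0, "turn": 0, "grip": 0}, {"dx": -4, "dy": 0, "dz": 0, "turn": 0, "grip": 0}, {"dx": -4, "dy": 0, "dz": 0, "turn": 0, "grip": 0}, {"dx": -4, "dy": 0, "dz": 0, "turn": 0, "grip": 0}, {"dx": -4, "dy": 0, "dz": 0, "turn": 0, "grip": 0}, {"dx": -4, "dy": 0, "dz": 0, "turn": 0, "grip": 0}, {"dx": -4, "dy": 0, "dz": 0, "turn": 0, "grip": 0}, {"dx": -4, "dy": 0, "dz": 0, "turn": 0, "grip": 0}, {"dx": -4, "dy": 0, "dz": 0, "turn": 0, "grip": 0}, {"dx": -4, "dy": 0, "dz": 0, "turn": 0, "grip": 0}, {"dx": -4, "dy": 0, "dz": 0, "turn": 0, "grip": 0}, {"dx": -4, "dy": 0, "dz": 0, "turn": 0, "grip": 0}, {"dx": -4, "dy": 0, "dz": 0, "turn": 0, "grip": 0}, {"dx": -4, "dy": 0, "dz": 0, "turn": 0, "grip": 0}, {"dx": 0, "dy": 0, "dz": 0, "turn": 0, "grip": 0}, {"dx": 0, "dy": 0, "dz": 0, "turn": 0, "grip": 0}])

```text
clock: 6.6
tool_pos: [0.602, 0.1929, 0.0087]
eef_rot: [0.728, 0.685, -0.0, 0.0]
contact_force: [0.9, -0.2, -0.4]
opening: 0.008
```

```bash
cat > f.py <<'E'
from h import *
import sys
F=[];
for i in range(3):
    F.append(get_state()["contact_force"])
    if i<2: p=snapshot("top" if i==0 else "side"); pickle.dump(p,open(f"pics/{'ts'[i]}{sys.argv[1]}.pkl","wb"))
s=get_state(); print(s["clock"],s["tool_pos"].round(4),np.array(F).round(2).tolist())
p=pickle.load(open(f"pics/t{sys.argv[1]}.pkl","rb"))
q=pickle.load(open(f"pics/s{sys.argv[1]}.pkl","rb"))
im=np.hstack([cv2.resize(p["img"][150:260,150:280],(520,440)),cv2.resize(q["img"][110:220,230:300],(280,440))])
cv2.imwrite(f"pics/f{sys.argv[1]}.png",cv2.cvtColor(im,cv2.COLOR_RGB2BGR))
E
python3 f.py 2
```

```text
6.7 [0.6019 0.1933 0.0087] [[0.94, -0.25, -0.42], [0.38, 0.13, -0.82], [0.2, 0.07, 0.86]]
```

View pics/f2.png

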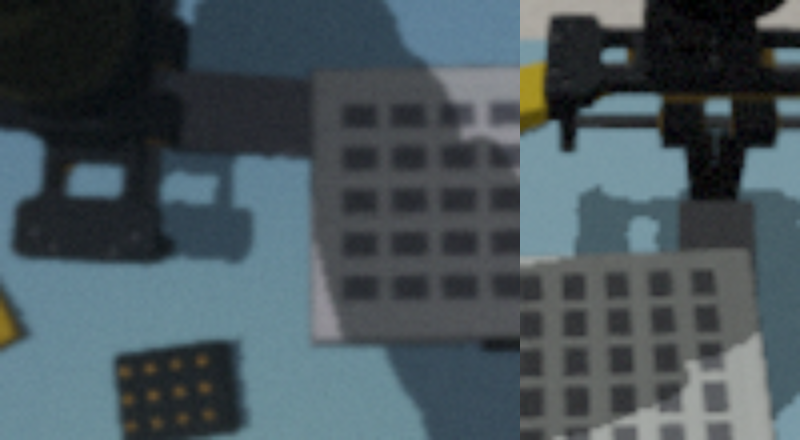

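Request:
send_rows(series=[{"dx": -3, "dy": 0, "dz": 0, "turn": 0, "grip": 0}, {"dx": -3, "dy": 0, "dz": 0, "turn": 0, "grip": 0}, {"dx": -3, "dy": 0, "dz": 0, "turn": 0, "grip": 0}, {"dx": -3, "dy": 0, "dz": 0, "turn": 0, "grip": 0}, {"dx": -2, "dy": 0, "dz": 0, "turn": 0, "grip": 0}, {"dx": 0, "dy": 0, "dz": 0, "turn": 0, "grip": 0}])

```text
clock: 7.3
tool_pos: [0.6012, 0.1785, 0.0087]
eef_rot: [0.729, 0.685, -0.0, 0.0]
contact_force: [0.4, -0.0, -0.2]
opening: 0.005
```

```bash
cat > g.py <<'E'
from h import *
F=[]
for i in range(7):
    F.append(get_state()["contact_force"]); 
    if i<6: snapshot("top")
s=get_state(); print(s["clock"],s["tool_pos"].round(4),"mean",np.mean(F,0).round(2),"Fy",np.array(F)[:,1].round(2))
E
python3 g.py
```

```text
7.6 [0.6011 0.1793 0.0087] mean [ 0.07 -0.2   0.25] Fy [-0.02  0.28 -0.29 -0.72 -1.21  0.89 -0.3 ]
```

Request:
send_rows(series=[{"dx": -2, "dy": 0, "dz": 0, "turn": 0, "grip": 0}, {"dx": -2, "dy": 0, "dz": 0, "turn": 0, "grip": 0}, {"dx": 0, "dy": 0, "dz": 0, "turn": 0, "grip": 0}])

```text
clock: 7.9
tool_pos: [0.6009, 0.1746, 0.0087]
eef_rot: [0.729, 0.685, -0.0, 0.0]
contact_force: [0.3, -0.0, -0.1]
opening: 0.005
```

```bash
python3 g.py
```

```text
8.2 [0.6009 0.1752 0.0087] mean [-0.2   0.26 -0.14] Fy [-0.01  0.37  0.52  0.21  0.31 -0.44  0.85]
```

Request:
send_rows(series=[{"dx": -1.5, "dy": 0, "dz": 0, "turn": 0, "grip": 0}, {"dx": -1.5, "dy": 0, "dz": 0, "turn": 0, "grip": 0}, {"dx": 0, "dy": 0, "dz": 0, "turn": 0, "grip": 0}])

```text
clock: 8.5
tool_pos: [0.6007, 0.1718, 0.0087]
eef_rot: [0.728, 0.685, -0.0, 0.0]
contact_force: [-0.1, -0.1, 0.0]
opening: 0.001
```

```bash
python3 g.py
```

```text
8.8 [0.6007 0.1722 0.0087] mean [-0.07 -0.08 -0.3 ] Fy [-0.06  0.22  0.51 -0.06 -0.33 -0.98  0.15]
```

Request:
send_rows(series=[{"dx": -1.5, "dy": 0, "dz": 0, "turn": 0, "grip": 0}, {"dx": -1.5, "dy": 0, "dz": 0, "turn": 0, "grip": 0}, {"dx": 0, "dy": 0, "dz": 0, "turn": 0, "grip": 0}])

```text
clock: 9.1
tool_pos: [0.6005, 0.1688, 0.0087]
eef_rot: [0.728, 0.685, -0.0, 0.0]
contact_force: [0.1, -0.4, -0.2]
opening: 0.004
```

```bash
python3 g.py
```

```text
9.4 [0.6005 0.1692 0.0087] mean [-0.06 -0.18  0.04] Fy [-0.41  0.23  0.28  0.54 -0.27 -0.27 -1.41]
```

Request:
send_rows(series=[{"dx": -1, "dy": 0, "dz": 0, "turn": 0, "grip": 0}, {"dx": -1, "dy": 0, "dz": 0, "turn": 0, "grip": 0}, {"dx": 0, "dy": 0, "dz": 0, "turn": 0, "grip": 0}])

```text
clock: 9.7
tool_pos: [0.6004, 0.167, 0.0087]
eef_rot: [0.728, 0.685, 0.0, 0.0]
contact_force: [-0.2, -0.2, -0.4]
opening: 0.002
```

```bash
python3 g.py
```

```text
10.0 [0.6004 0.1671 0.0087] mean [ 0.09 -0.03 -0.27] Fy [-0.17 -0.07  0.04 -0.01  0.43 -0.45 -0.01]
```

Request:
send_rows(series=[{"dx": -1, "dy": 0, "dz": 0, "turn": 0, "grip": 0}, {"dx": -1, "dy": 0, "dz": 0, "turn": 0, "grip": 0}, {"dx": 0, "dy": 0, "dz": 0, "turn": 0, "grip": 0}])

```text
clock: 10.3
tool_pos: [0.6003, 0.165, 0.0087]
eef_rot: [0.728, 0.685, -0.0, 0.0]
contact_force: [-0.3, -0.2, -0.3]
opening: 0.003
```

```bash
python3 g.py
```

```text
10.6 [0.6003 0.1651 0.0087] mean [-0.21  0.22  0.02] Fy [-0.23  0.52  0.15  0.34  0.48  0.39 -0.11]
```

Request:
send_rows(series=[{"dx": -1, "dy": 0, "dz": 0, "turn": 0, "grip": 0}, {"dx": -1, "dy": 0, "dz": 0, "turn": 0, "grip": 0}, {"dx": 0, "dy": 0, "dz": 0, "turn": 0, "grip": 0}])

```text
clock: 10.9
tool_pos: [0.6002, 0.163, 0.0087]
eef_rot: [0.728, 0.685, -0.0, -0.0]
contact_force: [-0.2, 0.9, -0.3]
opening: 0.005
```

```bash
python3 g.py
```

```text
11.2 [0.6001 0.1632 0.0087] mean [ 0.16 -0.09  0.13] Fy [ 0.9  -0.01 -0.46 -1.11 -0.09 -0.34  0.49]
```

Request:
send_rows(series=[{"dx": -1, "dy": 0, "dz": 0, "turn": 0, "grip": 0}])

```text
clock: 11.3
tool_pos: [0.6001, 0.1625, 0.0087]
eef_rot: [0.728, 0.685, 0.0, -0.0]
contact_force: [-0.7, 1.3, -0.4]
opening: 0.005
```

Request:
send_rows(series=[{"dx": -1, "dy": 0, "dz": 0, "turn": 0, "grip": 0}])

```text
clock: 11.4
tool_pos: [0.6001, 0.1613, 0.0087]
eef_rot: [0.728, 0.685, 0.0, -0.0]
contact_force: [-0.4, 0.4, -0.1]
opening: 0.006
```

Request:
send_rows(series=[{"dx": -0.7, "dy": 0, "dz": 0, "turn": 0, "grip": 0}])

```text
clock: 11.5
tool_pos: [0.6, 0.1605, 0.0087]
eef_rot: [0.728, 0.685, 0.0, -0.0]
contact_force: [-1.2, 0.5, 0.3]
opening: 0.003
```

```bash
python3 f.py 3; python3 - <<'E'
from h import *
for a,b in (("top0","t3"),("side0","s3")):
    p=pickle.load(open(f"pics/{b}.pkl","rb")); q=pickle.load(open(f"pics/{a}.pkl","rb"))
    A=cv2.cvtColor(q["img"],cv2.COLOR_RGB2GRAY); B=cv2.cvtColor(p["img"],cv2.COLOR_RGB2GRAY)
E
```

```text
11.6 [0.6    0.1603 0.0087] [[-1.17, 0.53, 0.31], [-0.13, 0.55, 0.46], [0.66, 0.79, 0.61]]
```

View pics/f3.png

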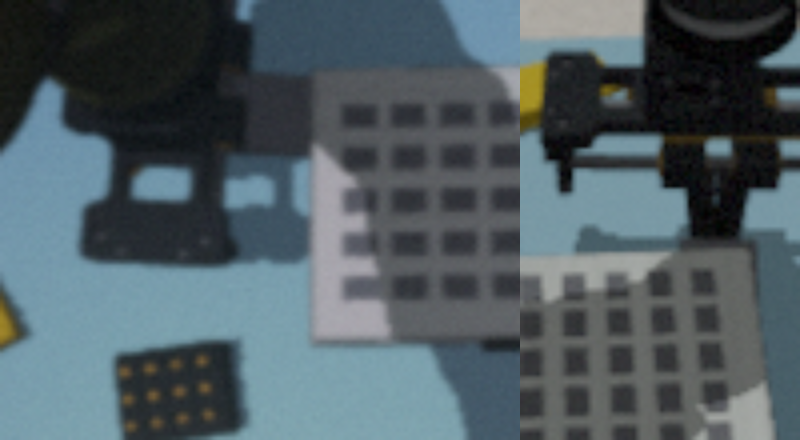

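Request:
send_rows(series=[{"dx": -0.7, "dy": 0, "dz": 0, "turn": 0, "grip": 0}])

```text
clock: 11.7
tool_pos: [0.6, 0.1599, 0.0087]
eef_rot: [0.728, 0.685, 0.0, -0.0]
contact_force: [-0.5, 1.0, -0.7]
opening: 0.007
```

Request:
send_rows(series=[{"dx": -0.7, "dy": 0, "dz": 0, "turn": 0, "grip": 0}])

```text
clock: 11.8
tool_pos: [0.6, 0.1592, 0.0087]
eef_rot: [0.728, 0.685, 0.0, -0.0]
contact_force: [0.8, 1.0, -0.0]
opening: 0.005
```

```bash
python3 g.py
```

```text
12.1 [0.5999 0.1591 0.0087] mean [0.21 0.4  0.06] Fy [ 1.01  0.51  0.38 -0.25  0.44 -0.29  0.96]
```

Request:
send_rows(series=[{"dx": -0.7, "dy": 0, "dz": 0, "turn": 0, "grip": 0}])

```text
clock: 12.2
tool_pos: [0.5999, 0.1587, 0.0087]
eef_rot: [0.728, 0.685, 0.0, -0.0]
contact_force: [-0.0, 1.0, -0.3]
opening: 0.005
```

Request:
send_rows(series=[{"dx": -0.7, "dy": 0, "dz": 0, "turn": 0, "grip": 0}])

```text
clock: 12.3
tool_pos: [0.5999, 0.1582, 0.0088]
eef_rot: [0.728, 0.685, 0.0, -0.0]
contact_force: [0.5, 1.3, -0.6]
opening: 0.005
```

```bash
python3 g.py
```

```text
12.6 [0.5998 0.158  0.0087] mean [ 0.59  1.07 -0.25] Fy [1.33 1.54 0.52 2.28 0.11 0.82 0.89]
```

Request:
send_rows(series=[{"dx": -0.6, "dy": 0, "dz": 0, "turn": 0, "grip": 0}, {"dx": -0.4, "dy": 0, "dz": 0, "turn": 0, "grip": 0}])

```text
clock: 12.8
tool_pos: [0.5998, 0.1572, 0.0087]
eef_rot: [0.728, 0.685, 0.0, -0.0]
contact_force: [-1.0, 3.2, -0.0]
opening: 0.006
```

```bash
python3 g.py
```

```text
13.1 [0.5998 0.157  0.0087] mean [-0.24  2.49  0.1 ] Fy [3.25 2.39 1.75 2.25 2.82 2.23 2.75]
```

Request:
send_rows(series=[{"dx": 2, "dy": 0, "dz": 0, "turn": 0, "grip": 0}, {"dx": 10, "dy": 0, "dz": 0, "turn": 0, "grip": 0}, {"dx": 20, "dy": 0, "dz": -5, "turn": 0, "grip": 0}, {"dx": 10, "dy": 0, "dz": -25, "turn": 0, "grip": 0}, {"dx": 0, "dy": 0, "dz": -40, "turn": 0, "grip": 0}, {"dx": 0, "dy": 0, "dz": -40, "turn": 0, "grip": 0}, {"dx": 0, "dy": 0, "dz": 0, "turn": 0, "grip": 0}])

```text
clock: 13.8
tool_pos: [0.6061, 0.2, 0.1242]
eef_rot: [0.728, 0.685, 0.005, 0.002]
contact_force: [0.1, -0.1, 0.1]
opening: 0.002
```

```bash
python3 st.py .596 .083 .1; python3 m.py 4 new; python3 f.py 5
```

```text
13.8 tcp [0.6061 0.2    0.1242] x [0.061 0.998 0.004] z [ 0.01   0.003 -1.   ] yaw 1.5096 F [ 0.09 -0.13  0.12] open 0.002 q7 -0.41
tool shift mm [-117.5   -3.1   23.7]
top cam [0.43831759 0.01359856 0.76693006]
case 0.92 [ 0.539 -0.004  0.06 ] [ 93  94 100] fit [ 5.4080e-01 -2.3000e-03 -3.1376e+00] 0.973
wedge 0.87 [0.598 0.126 0.01 ] [42 46 53] fit [ 0.6003  0.109  -1.5211] 0.437
wedge 0.77 [0.501 0.301 0.01 ] [126 106  38] fit [ 0.5038  0.303  -2.6905] 0.827
wedge 0.39 [ 0.514 -0.191  0.01 ] [58 65 81] fit [ 0.5145 -0.1902 -1.1574] 0.694
bottle 0.9 [ 0.514 -0.193  0.   ] [60 67 83] 
bur_block 0.9 [0.447 0.173 0.02 ] [42 47 48] 
bur_block 0.24 [ 0.693 -0.038  0.02 ] [65 71 79] 
cup 0.82 [ 0.693 -0.037  0.025] [65 70 78] 
side cam [ 0.52982127 -0.46953028  0.63930351]
case 0.56 [ 0.546 -0.018  0.06 ] [109 112 111] fit [ 5.4200e-01  7.0000e-04 -3.1476e+00] 0.877
case 0.51 [ 0.68  -0.056  0.06 ] [70 73 74] fit [ 0.671   0.0408 -3.5268] 0.123
wedge 0.7 [0.504 0.298 0.01 ] [142 126  36] fit [ 0.5036  0.3046 -2.9711] 0.791
wedge 0.55 [0.621 0.151 0.01 ] [58 68 72] fit [ 0.611   0.1969 -1.6609] 0.025
bottle 0.95 [ 0.504 -0.124  0.   ] [79 84 91] 
bur_block 0.86 [0.448 0.17  0.02 ] [33 33 31] 
cup 0.9 [ 0.689 -0.031  0.025] [70 74 74] 
14.5 [0.6023 0.1986 0.1185] [[-0.29, 0.27, -0.33], [-0.8, 1.06, 0.04], [0.41, 0.5, -0.14]]
```

View pics/f5.png

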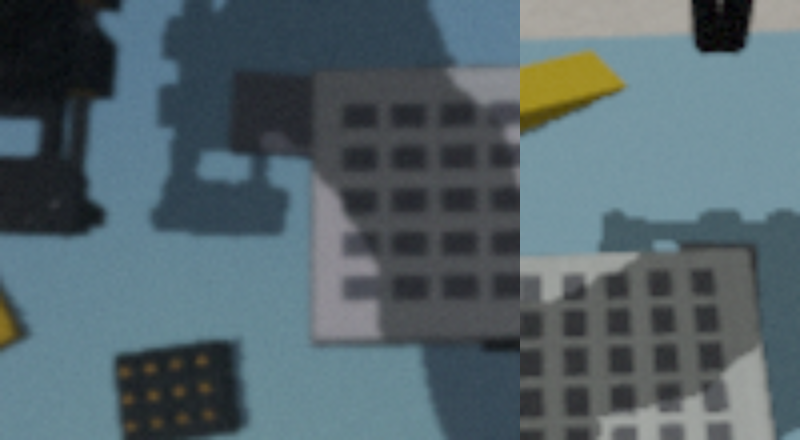

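Request:
send_rows(series=[{"dx": -15, "dy": 0, "dz": 0, "turn": 0, "grip": 0}, {"dx": -25, "dy": 1, "dz": 0, "turn": 0, "grip": 0}, {"dx": -25, "dy": 0, "dz": 0, "turn": 0, "grip": 0}, {"dx": -25, "dy": 0, "dz": 0, "turn": 0, "grip": 0}, {"dx": -15, "dy": 0, "dz": 5, "turn": 0, "grip": 0}, {"dx": -10, "dy": 0, "dz": 10, "turn": 0, "grip": 0}, {"dx": 0, "dy": 0, "dz": 15, "turn": 0, "grip": 0}, {"dx": 0, "dy": 0, "dz": 10, "turn": 0, "grip": 0}, {"dx": 0, "dy": 0, "dz": 0, "turn": 0, "grip": 0}, {"dx": 0, "dy": 0, "dz": 0, "turn": 0, "grip": 0}, {"dx": 0, "dy": 0, "dz": 0, "turn": 0, "grip": 0}])

```text
clock: 15.6
tool_pos: [0.5966, 0.0848, 0.0789]
eef_rot: [0.728, 0.686, 0.0, -0.0]
contact_force: [0.3, 0.5, -0.0]
opening: 0.003
```

```bash
python3 st.py .596 .083 .066
```

```text
15.6 tcp [0.5966 0.0848 0.0789] x [0.06  0.998 0.001] z [ 0.001  0.001 -1.   ] yaw 1.511 F [ 0.27  0.47 -0.03] open 0.003 q7 -0.26
tool shift mm [-1.8 -0.5 12.9]
```

Request:
send_rows(series=[{"dx": -1.5, "dy": 0, "dz": 4, "turn": 0, "grip": 0}, {"dx": 0, "dy": 0, "dz": 4, "turn": 0, "grip": 0}, {"dx": 0, "dy": 0, "dz": 2, "turn": 0, "grip": 0}, {"dx": 0, "dy": 0, "dz": 1, "turn": 0, "grip": 0}, {"dx": 0, "dy": 0, "dz": 0, "turn": 0, "grip": 0}])

```text
clock: 16.1
tool_pos: [0.5961, 0.0823, 0.0675]
eef_rot: [0.728, 0.685, -0.0, -0.0]
contact_force: [0.3, 0.2, -0.6]
opening: 0.004
```

Request:
send_rows(series=[{"dx": 0, "dy": 0, "dz": 1, "turn": 0, "grip": 0}, {"dx": 0, "dy": 0, "dz": 0.5, "turn": 0, "grip": 0}])

```text
clock: 16.3
tool_pos: [0.5963, 0.0823, 0.0662]
eef_rot: [0.728, 0.685, 0.0, 0.0]
contact_force: [0.0, -0.0, 0.1]
opening: 0.002
```

Request:
send_rows(series=[{"dx": 0, "dy": 0, "dz": 0.5, "turn": 0, "grip": 0}, {"dx": 0, "dy": 0, "dz": 0, "turn": 0, "grip": 0}])

```text
clock: 16.5
tool_pos: [0.5963, 0.0824, 0.066]
eef_rot: [0.728, 0.685, 0.0, 0.0]
contact_force: [-0.8, -0.2, 3.3]
opening: 0.005
```

```bash
python3 g.py
```

```text
16.8 [0.5964 0.0824 0.066 ] mean [-0.89  0.01  3.79] Fy [-0.21  0.13 -0.95  0.86  0.09 -0.19  0.34]
```

Request:
send_rows(series=[{"dx": 0, "dy": 0, "dz": 0.4, "turn": 0, "grip": 0}, {"dx": 0, "dy": 0, "dz": 0, "turn": 0, "grip": 0}])

```text
clock: 17.0
tool_pos: [0.5964, 0.0824, 0.0659]
eef_rot: [0.728, 0.685, 0.0, 0.0]
contact_force: [-1.1, -0.7, 7.7]
opening: 0.008
```

```bash
python3 g.py
```

```text
17.3 [0.5964 0.0824 0.0659] mean [-1.25  0.08  7.39] Fy [-0.67  0.59 -0.12 -0.99  0.65  0.13  0.95]
```

Request:
send_rows(series=[{"dx": 0, "dy": 0, "dz": 0, "turn": 0, "grip": 0}, {"dx": 0, "dy": 0, "dz": 0, "turn": 0, "grip": 0}, {"dx": 0, "dy": 0, "dz": -1, "turn": 0, "grip": 0}, {"dx": 0, "dy": 0, "dz": -3, "turn": 0, "grip": 0}, {"dx": 0, "dy": 0, "dz": -15, "turn": 0, "grip": 0}, {"dx": 0, "dy": 0, "dz": -30, "turn": 0, "grip": 0}, {"dx": 0, "dy": 0, "dz": -40, "turn": 0, "grip": 0}, {"dx": 25, "dy": 0, "dz": -20, "turn": 0, "grip": 0}, {"dx": 40, "dy": 0, "dz": 0, "turn": 0, "grip": 0}, {"dx": 40, "dy": 0, "dz": 0, "turn": 0, "grip": 0}, {"dx": 40, "dy": 0, "dz": 0, "turn": 0, "grip": 0}, {"dx": 25, "dy": 0, "dz": 0, "turn": 0, "grip": 0}, {"dx": 0, "dy": 0, "dz": 0, "turn": 0, "grip": 0}, {"dx": 0, "dy": 0, "dz": 0, "turn": 0, "grip": 0}, {"dx": 0, "dy": 0, "dz": 0, "turn": 0, "grip": 0}])

```text
clock: 18.8
tool_pos: [0.6069, 0.2495, 0.1747]
eef_rot: [0.729, 0.684, -0.001, 0.001]
contact_force: [-0.3, -0.4, -0.1]
opening: 0.006
```

```bash
python3 m.py 6 new | grep -E "case|cup|bur|cam|wedge"; python3 f.py 7
```

```text
top cam [0.43831759 0.01359856 0.76693006]
case 0.62 [ 0.539 -0.003  0.06 ] [92 93 99] fit [ 5.4100e-01 -1.9000e-03 -3.1379e+00] 0.986
wedge 0.7 [0.504 0.301 0.01 ] [116  99  40] fit [ 0.5039  0.3034 -2.685 ] 0.874
wedge 0.63 [0.6   0.127 0.01 ] [38 42 48] fit [ 0.6019  0.1275 -1.5763] 0.433
bur_block 0.84 [0.447 0.174 0.02 ] [38 43 43] 
bur_block 0.62 [ 0.545 -0.004  0.02 ] [92 93 99] 
cup 0.73 [ 0.691 -0.037  0.025] [61 67 74] 
side cam [ 0.52982127 -0.46953028  0.63930351]
case 0.63 [ 0.547 -0.018  0.06 ] [112 115 114] fit [ 5.424e-01 -3.000e-04 -3.141e+00] 0.884
wedge 0.94 [0.502 0.298 0.01 ] [137 121  34] fit [ 0.5029  0.3056 -2.9864] 0.789
wedge 0.48 [0.621 0.15  0.01 ] [54 61 65] fit [ 0.6273  0.1995 -1.7378] 0.013
bur_block 0.71 [0.447 0.17  0.02 ] [34 35 33] 
cup 0.8 [ 0.689 -0.031  0.025] [68 71 72] 
19.5 [0.6066 0.252  0.1743] [[-0.08, 0.19, 0.75], [-0.46, -0.19, 0.36], [0.14, 0.51, -0.24]]
```

View pics/f7.png

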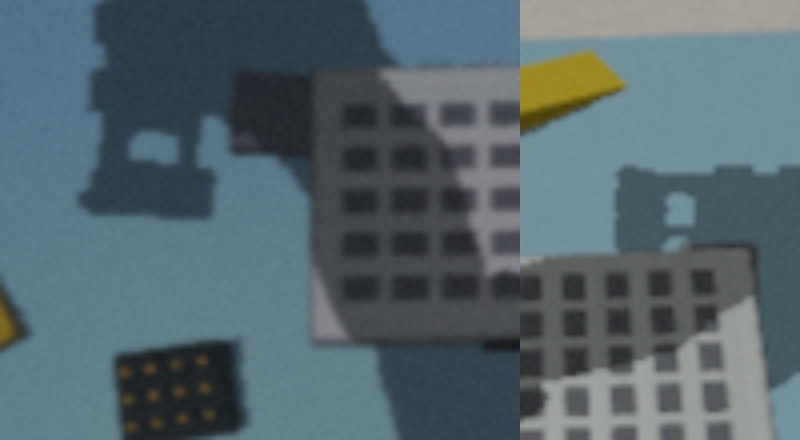

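```bash
python3 -c "
from plant import *
print(finish_job())"
```

```text
the job is handed in; nothing more can be done
None
```

I pushed the grey wedge, thin end first, under the short foot and handed the job in at about 19.5 s. I stopped when the push resistance rose from about 0 N to about 2.5 N over the last 2 mm. `finish_job` gives no verdict, so I can't confirm the result.

- **Press test:** I backed off and pressed on the case top straight above the short foot, holding about 7.4 N for roughly half a second. The fingertips sank only about 0.1 mm, so the corner no longer rocks. They met the top at 66 mm, as expected for a level case. I then moved the arm clear.
- **Last pictures:** The case's position fit is within about 0.5 mm of where it started, and the cup and bur block are where they were. The wedge did not move between the push and the end, and the measured contact force was back to noise.
- **Not measured:** I had no direct reading of the wedge-to-case force or of the case's tilt. Both are inferred from the push resistance and the press.
- **Disagreements:** The side view gave unusable wedge fits because the case hides it, and the top view's fit overlap was only about 0.43 once the wedge was partly covered. I relied on the fingertip position and the visible back edge instead. The networks also reported the yellow wedge and a few false objects, which I ignored.

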